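# Set the fume extractor's blast gate to its third notch

### The arm

A 6-joint arm with a two-finger parallel gripper is mounted at the origin on the work surface. World frame = base frame: x ahead of the robot, y to its left, z up, the work surface at z = 0. Lengths are in m, angles in rad, forces in N, time in s.
With the tool pointing down it reaches from about 0.35 to 0.975 m from the base axis. Payload 7.1 kg.
Tool frame: the origin (TCP) lies between the finger pads; the fingertips stand 17 mm ahead of it and the grasp point (between the pads) lies 2 mm behind it; z points along the fingers, y is the line along which they close (so a half turn about z gives the same grasp; the last joint's range is limited). The gripper opens to 88 mm and grips with 3 to 60 N. Pads are 20 mm wide; open, the fingers measure 115 mm over their backs; the gripper's body (75 mm by 178 mm) begins 61 mm behind the grasp point.
Start: joints at [1.224, 0.423, 1.63, -0, 1.089, -0.019], TCP at [0.201, 0.592, 0.24] pointing down, gripper open.
Joint ranges: [-3, 3], [-0.9, 2.11], [0.09, 2.58], [-1.31, 4.45], [0.11, 2.69], [-2.54, 2.54]. Speed limits (rad/s): [2.39, 2.39, 3.01, 3.14, 3.14, 3.14].

### API

Orientations are given as a unit quaternion [x, y, z, w].
In Python, from plant import manip gives the robot as it stands.
- The arm moves only by the tool send_rows, never from a script. Its argument "motion" is a list of rows, each a list of 3 entries, a list of its own where there are three numbers: the closure, from -1 (fully open) to 1 (shut), so that 0 is half open, then the shift along the tool's x, y, z scaled (see below), then the turn about the tool's z scaled (see below). A call has 1 to 20 rows; each row shifts and turns the commanded pose from where the row before left it, along the tool's axes as they then stand; what a row does not reach is not made up. The controller multiplies each number of a shift by 0.025 m and each number of a turn by 6 degrees. A row lasts 1/12 s, in which the tool goes at most 41.7 mm and 7.16 degrees, less where a joint would pass 70% of its speed; a pose out of reach is approached as far as the arm can. A call with a number of a shift or a turn outside -1 to 1 is refused whole. A call with a gripper value outside its range is refused whole. The fingers move at their own pace and stop on an object; "grip_force" is the grip in N (left out, the last holds). Time passes only in rows, so rows that do not move let the fingers close. It gives the time, the measured TCP pose, the force, the opening and the grip force at its end, in the units of the state.
- manip.state(): the state, without advancing time (a new reading comes with each control period).
- manip.camera(name): name is "side" or "top"; returns a dict with "pixels" (420x560x3 uint8, blue, green, red), "depth" (420x560 float32, m along the optical axis (not along the pixel's ray), 0 where there is no reading), "camera_matrix" (3x3 intrinsics, pixels), "D" ([k1, k2, p1, p2, k3] as OpenCV has them; the pictures are not rectified), "extrinsics" (4x4, takes a point from camera to world coordinates). Camera axes: x right, y up, looking along -z (the intrinsics and any distortion apply to the point x, -y, -z); pixel columns grow to the right and rows downward; lengths in m; the calibration is good to about 2 mm. A picture is of the moment at which its call begins.
- manip.job_done(): hands the job in; it is judged then, once.
The state is a dict: "t": time; "joint_pos": joint angles; "qd": joint speeds; "joint_torque": joint torques, N m; "eef_pos": TCP position; "eef_rot": TCP orientation; "ft_force": force on the tool from outside, world axes, zero at the start; "moment": the same for the moment, N m; "grip_width": opening from 0.0 (shut) to 1.0 (fully open); "grasp_force": force on a finger pad.
Only numpy, scipy, OpenCV 4.12 (cv2) and the standard library are available. Lean on these libraries where they do the work, as an engineer would, in place of code of your own. Each camera call takes 0.05 s, during which the arm holds its last target. There are 200 camera calls.

### The job

The fume extractor's blast gate was left part open. With closed fingers push its black lever all the way back to the shut end, against the stop, then push it the other way, towards the round duct, feeling it click from notch to notch, and leave it resting in the third notch from shut without ever pushing it on into the fourth. Only push the lever, gently and without gripping it, and leave the bottle, tin, solder bar and hammer where they are.

Things in the scene. Friction and masses are not known exactly. Their poses are not given: they have to be found in the camera images.
- gate: Fixed blast gate: metal box 110 (x) x 300 (y) x 70 mm high on a dark foot plate 150 x 260 x 10 mm; a round duct stub, 87 mm over its collars, axis 46 mm up, sticks out 150 mm from its +y end. Origin: centre of its underside; z up, +y towards the duct. A slot runs along y on the flat top; on its -x side six ticks 20 mm apart mark the notches, the shut one longest, farthest from the duct.
- paddle: The lever's black paddle, which slides along the gate's slot: 36 mm along the gate's x, 12 mm along y, from 74 to 110 mm above the bench, on a narrow metal stem. This point lies on the paddle's middle plane at bench height; its axes are the gate's. Sharp pushes over 35 N on it fail.
- lever_top (a point): Centre of the paddle's top face, 110 mm above the bench.
- shut_mark (a point): Point on the gate's top (70 mm above the bench) where the paddle's middle stands when the lever is shut against its stop.
- third_mark (a point): Point on the gate's top where the paddle's middle stands in the third notch, 60 mm from shut_mark along the gate's +y.
- lever (a joint): Lever travel in m along the gate's +y: 0 is shut at the stop (also a notch), then notches every 0.02: first 0.02, second 0.04, third 0.06, 0.08, and 0.10 (far stop). It takes about 5 to 9 N to push out of a notch; a little (3 mm) past half-way a spring snaps it ahead of the finger into the next, where it stays. It starts in the first or second notch.
- flux_bottle: Loose metal flux bottle, 76 mm across, 140 mm high, tapering to a neck; origin at the centre of its underside. Leave alone.
- tin: Loose round tin, 66 mm across, 75 mm high; origin at the centre of its underside. Leave alone.
- solder_bar: Loose solder bar 200 mm (its y) by 18 by 12 mm lying flat; origin at the centre of its underside. Leave alone.
- hammer: Loose hammer lying on the bench along its x, wooden handle; origin under its middle. Leave alone.

How it is judged:
On the way, in this order (a step that is already met when the one before it is completed fails the run):
1. the lever is fully shut (value of joint lever below 0.003 m), for 0.2 s.
2. the lever has clicked into the third notch (value of joint lever between 0.0565 and 0.0635 m), for 0.2 s.
At the end, for the whole second after the job is handed in: The lever rests in the third notch (within 3.5 mm), after having been fully shut (within 3 mm); the bottle, tin, solder bar and hammer are within 20 mm of where they stood (all of step 2 and velocity of joint lever between -0.005 and 0.005 m/s and distance of each of flux_bottle, tin, solder_bar, hammer from where it was at the start of the episode below 0.02 m); the robot touches nothing.
It fails at once if the lever went past the third notch towards the fourth (value of joint lever above 0.071 m).
It fails at once if the lever was gripped or forced (over 35 N) (contact force between the fingers and paddle above 35 N).
It fails at once if the bottle, tin, solder bar or hammer was moved, tipped or lifted (distance of any of flux_bottle, tin, solder_bar, hammer from where it was at the start of the episode above 0.02 m or angle between any of flux_bottle, tin's own z axis and vertical above 0.3 rad).
It also fails if it takes over 72 s, if anything falls off the work surface, if the arm or the gripper's body presses on something with over 40 N, if the wrist force passes 120 N, or if a joint passes its speed limit or range.

## Working session

There is one attempt and no reset: what is moved stays moved. The work goes in short steps, Python scripts to look and compute and a tool call to move; the robot and the scene stay as the last step left them, time stands still between calls to the robot, and variables do not carry over. Pictures are saved under pics/ and viewed, at most 10 in all, crops included, and the job is handed in when it is done.

Besides the shell and the picture viewer there is one more tool, called after "Emit:" as a command line: name --argument value ..., lists and objects as JSON in quotes. send_rows: Moves the arm, as the interface text tells. Shifts and turns lie within -1 to 1; 1 stands for 0.025 m of shift or 6 degrees of turn. Its arguments: {"type":"object","properties":{"motion":{"type":"array"},"grip_force":{"type":"number"}},"required":["motion"]}

```bash
mkdir -p pics; cat > h.py <<'E'
from plant import manip
import numpy as np, cv2
def shot(n):
    c=manip.camera(n); np.savez(n+'.npz',**{k:np.asarray(v) for k,v in c.items()}); return c
def ray(c,u,v):
    p=cv2.undistortPoints(np.array([[[u,v]]],float),np.array(c["camera_matrix"]),np.array(c["D"]))[0,0]
    E=np.array(c["extrinsics"]); return E[:3,3],E[:3,:3]@np.array([p[0],-p[1],-1.])
def onz(c,u,v,z):
    o,d=ray(c,u,v); return o+d*(z-o[2])/d[2]
E
python3 - <<'E'
from h import *
for n in("top","side"):
    c=shot(n); cv2.imwrite(f"pics/{n}1.png",c["pixels"]); print(np.round(c["extrinsics"],3),c["camera_matrix"])
print(manip.state())
E
```

```text
[[-0.008  0.988 -0.152  0.407]
 [-1.    -0.008  0.004 -0.036]
 [ 0.002  0.152  0.988  1.143]
 [ 0.     0.     0.     1.   ]] [[494.91783685   0.         274.14697095]
 [  0.         494.91783685 216.6746152 ]
 [  0.           0.           1.        ]]
[[ 0.989  0.081 -0.12   0.485]
 [-0.144  0.628 -0.765 -0.701]
 [ 0.014  0.774  0.633  0.67 ]
 [ 0.     0.     0.     1.   ]] [[458.6494444    0.         276.86844142]
 [  0.         458.6494444  214.98571372]
 [  0.           0.           1.        ]]
{'t': 0.1, 'joint_pos': array([ 1.22400733e+00,  4.23757467e-01,  1.63057878e+00, -5.48393082e-06,
        1.08860084e+00, -1.89881516e-02]), 'qd': array([-0.00085902, -0.00012328, -0.00226535, -0.00101889,  0.0030385 ,
       -0.00048726]), 'joint_torque': array([ 5.43053793e-04, -5.45621681e+01, -2.74322069e+01,  6.46375492e-02,
        1.88738859e-02, -3.15442367e-05]), 'eef_pos': array([0.20103891, 0.59129571, 0.23899743]), 'eef_rot': array([ 1.63166297e-01,  9.86598352e-01, -6.61447409e-04, -1.19868569e-04]), 'ft_force': array([0.66391366, 0.01395854, 0.00984948]), 'moment': array([0.00166629, 0.01973079, 0.02088822]), 'grasp_force': 0.0, 'grip_width': 1.0012628247461122}
```

View pics/top1.png

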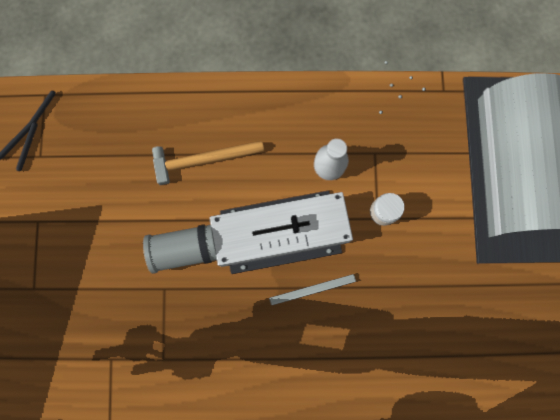

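View pics/side1.png

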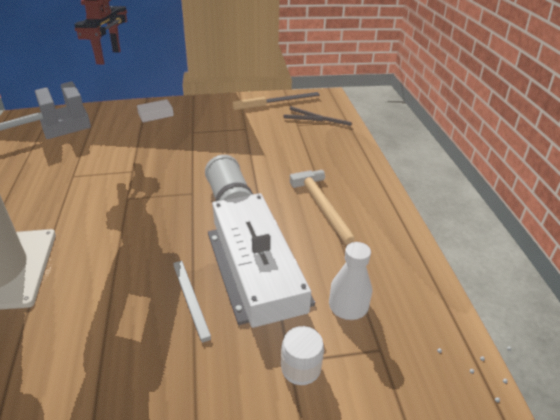

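The top view shows the gate with box-top corners near (212,217), (342,194), (352,239) and (220,265), the duct to the left (+y), the black paddle near (296,223), and ticks from (262,246) to (306,240). In the side view the paddle is at about (262,243), with the tin at (302,355) and the bottle at (352,285). I'll zoom in.

```bash
python3 - <<'E'
from h import *
c=dict(np.load("top.npz"));s=dict(np.load("side.npz"))
a=cv2.resize(c["pixels"][185:275,205:360],None,fx=5,fy=5,interpolation=cv2.INTER_CUBIC)
cv2.imwrite("pics/z.png",a)
b=cv2.resize(s["pixels"][180:330,200:320],None,fx=4,fy=4,interpolation=cv2.INTER_CUBIC); cv2.imwrite("pics/z2.png",b)
E
```

```text
(no output)
```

View pics/z.png

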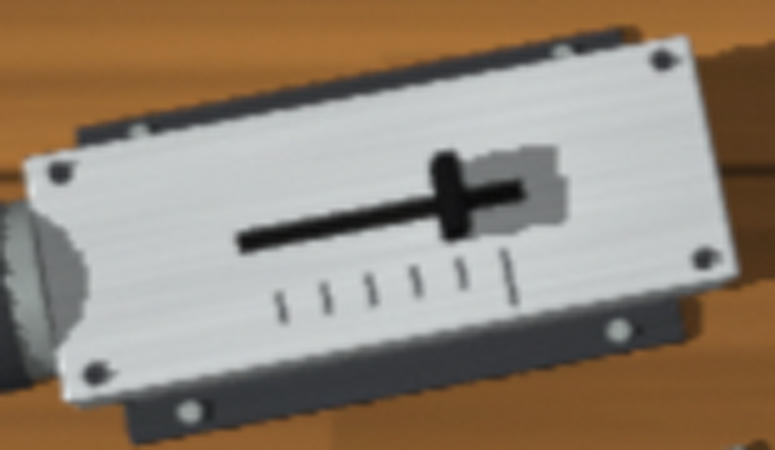

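View pics/z2.png

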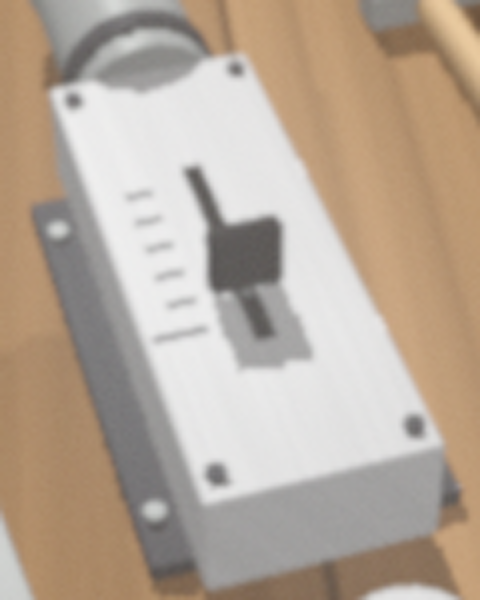

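The zoom shows five short ticks and a long shut tick at crop (510,277). The slot runs from (240,243) to (520,188), the paddle top is centred at about (451,196), and the four box screws are clear.

```bash
python3 - <<'E'
from h import *
c=dict(np.load("top.npz"));s=dict(np.load("side.npz"))
P=lambda x,y,z:onz(c,(x+.5)/5-.5+205,(y+.5)/5-.5+185,z)
S=lambda x,y,z:onz(s,(x+.5)/4-.5+200,(y+.5)/4-.5+180,z)
for nm,F,sc in(("top",P,[(60,172),(662,60),(704,258),(95,373)]),("side",S,[(235,69),(415,426),(216,474),(73,100)])):
    w=np.array([F(x,y,.07) for x,y in sc]);print(nm,w[:,:2].round(4).tolist(),"ctr",w.mean(0).round(4))
    d=(w[0]+w[3]-w[1]-w[2])[:2];d/=np.linalg.norm(d);print("yaxis",d,np.degrees(np.arctan2(-d[0],d[1])))
    ex=np.array([d[1],-d[0]]);C=w.mean(0)[:2]
    ti=[(283,307),(326,298),(371,289),(416,281),(461,274),(508,277)] if nm=="top" else [(139,195),(148,220),(159,246),(170,275),(182,303),(181,335)]
    for t in ti: q=F(*t,.07)[:2]-C;print("tick",(q@ex).round(4),(q@d).round(4))
    for t in ([(446,155),(455,237),(451,196)] if nm=="top" else [(208,232),(277,219)]):
        g=F(*t,.11);q=g[:2]-C;print("pad",g[:2].round(4),(q@ex).round(4),(q@d).round(4))
    for t in ([(240,243),(520,188)] if nm=="top" else [(192,168),(265,337)]):
        q=F(*t,.07)[:2]-C;print("slot",(q@ex).round(4),(q@d).round(4))
for nm,uv,z in(("bottle neck",(337,148),.14),("tin",(388,206),.075),("bar",(272,301),.01),("bar",(355,278),.01),("ham",(263,147),.02)):print(nm,onz(c,*uv,z).round(3))
E
```

```text
top [[0.5681, 0.0868], [0.616, -0.179], [0.5278, -0.1949], [0.4798, 0.0708]] ctr [ 0.5479 -0.0541  0.07  ]
yaxis [-0.17761417  0.9841002 ] 10.230822922075376
tick -0.0317 0.0496
tick -0.0313 0.0305
tick -0.0311 0.0105
tick -0.0313 -0.0094
tick -0.0319 -0.0292
tick -0.037 -0.0491
pad [ 0.568 -0.081] 0.015 -0.03
pad [ 0.5331 -0.0843] -0.02 -0.0271
pad [ 0.5505 -0.0828] -0.0026 -0.0288
slot -0.0007 0.063
slot 0.0004 -0.062
side [[0.5682, 0.0909], [0.6167, -0.1759], [0.5277, -0.1916], [0.4797, 0.0747]] ctr [ 0.5481 -0.0505  0.07  ]
yaxis [-0.17825802  0.98398378] 10.26831082445482
tick -0.0308 0.05
tick -0.0313 0.0305
tick -0.031 0.0106
tick -0.0313 -0.0106
tick -0.0309 -0.0307
tick -0.037 -0.0507
pad [ 0.5365 -0.0827] -0.0171 -0.0297
pad [ 0.5688 -0.0779] 0.0155 -0.0307
slot 0.0001 0.0622
slot -0.0007 -0.0637
bottle neck [ 0.706 -0.173  0.14 ]
tin [ 0.593 -0.29   0.075]
bar [ 0.388 -0.033  0.01 ]
bar [ 0.438 -0.223  0.01 ]
ham [ 0.746 -0.015  0.02 ]
```

Gate centre is about (0.548, -0.052) with a yaw of 10.25°. The lever is in the first notch, at local y of -0.03; shut is -0.05 and the third notch +0.01. First I'll turn the tool so its x lies along gate +y (+61°), closing the fingers as it goes.

Emit:
send_rows --motion '[[1, [0, 0, 0], 1], [1, [0, 0, 0], 1], [1, [0, 0, 0], 1], [1, [0, 0, 0], 1], [1, [0, 0, 0], 1], [1, [0, 0, 0], 1], [1, [0, 0, 0], 1], [1, [0, 0, 0], 1], [1, [0, 0, 0], 1], [1, [0, 0, 0], 1], [1, [0, 0, 0], 0.17], [1, [0, 0, 0], 0]]' --grip_force 10

```text
t: 1.1
eef_pos: [0.2011, 0.5915, 0.2393]
eef_rot: [0.641, 0.768, -0.0, 0.0]
ft_force: [-0.7, 0.1, 0.3]
grip_width: 0.13
grasp_force: 0.0
```

Emit:
send_rows --motion '[[1, [-1, 0.33, 0], 0], [1, [-1, 0.33, 0], 0], [1, [-1, 0.33, 0], 0], [1, [-1, 0.33, 0], 0], [1, [-1, 0.33, 0], 0], [1, [-1, 0.33, 0], 0], [1, [-1, 0.33, 0], 0], [1, [-1, 0.33, 0], 0], [1, [-1, 0.33, 0], 0], [1, [-1, 0.33, 0], 0], [1, [-1, 0.33, 0], 0], [1, [-1, 0.33, 0], 0], [1, [-1, 0.33, 0], 0], [1, [-1, 0.33, 0], 0], [1, [-1, 0.33, 0], 0], [1, [-1, 0.33, 0], 0], [1, [-1, 0.33, 0], 0], [1, [-1, 0.33, 0], 0], [1, [-1, 0.33, 0], 0], [1, [0, 0, 0], 0]]'

```text
t: 2.77
eef_pos: [0.4412, 0.1492, 0.2398]
eef_rot: [0.641, 0.767, 0.0, 0.001]
ft_force: [0.3, 0.7, 0.3]
grip_width: 0.011
grasp_force: 0.0
```

```bash
cat >> h.py <<'E'
C=np.array([.548,-.0523]);ey=np.array([-.178,.984]);ex=np.array([.984,.178])
def loc():
    s=manip.state();q=s["eef_pos"][:2]-C;f=s["ft_force"]
    from scipy.spatial.transform import Rotation as R
    X=R.from_quat(s["eef_rot"]).as_matrix()
    print("t",round(s["t"],2),"locx",(q@ex).round(4),"locy",(q@ey).round(4),"z",s["eef_pos"][2].round(4),"f ex,ey,z",(f[:2]@ex).round(1),(f[:2]@ey).round(1),f[2].round(1),"toolx ang",np.degrees(np.arctan2(X[1,0],X[0,0])).round(2),"grip",round(s["grip_width"],3))
E
python3 -c "
from h import *;loc()"
```

```text
t 2.77 locx -0.0692 locy 0.2173 z 0.2398 f ex,ey,z 0.5 0.6 0.3 toolx ang 100.21 grip 0.011
```

Emit:
send_rows --motion '[[1, [-1, 0.34, 0], 0], [1, [-1, 0.34, 0], 0], [1, [-1, 0.34, 0], 0], [1, [-1, 0.34, 0], 0], [1, [-1, 0.34, 0], 0], [1, [-1, 0.34, 0], 0], [1, [-1, 0.34, 0], 0], [1, [-0.9, 0.38, 0], 0], [1, [0, 0, 0.8], 0], [1, [0, 0, 0.8], 0], [1, [0, 0, 0.8], 0], [1, [0, 0, 0.8], 0], [1, [0, 0, 0.8], 0], [1, [0, 0, 0.7], 0], [1, [0, 0, 0.6], 0], [1, [0, 0, 0.3], 0], [1, [0, 0, 0], 0], [1, [0, 0, 0], 0]]'

```text
t: 4.27
eef_pos: [0.5425, -0.0298, 0.0997]
eef_rot: [0.641, 0.768, -0.0, -0.0]
ft_force: [-0.2, -0.5, -0.4]
grip_width: 0.006
grasp_force: 0.0
```

```bash
python3 -c "
from h import *;loc()
c=shot('side');cv2.imwrite('pics/s2.png',cv2.resize(c['pixels'][130:340,170:370],None,fx=3,fy=2.8))"
```

```text
t 4.27 locx -0.0014 locy 0.0231 z 0.0997 f ex,ey,z -0.2 -0.4 -0.4 toolx ang 100.27 grip 0.006
```

View pics/s2.png

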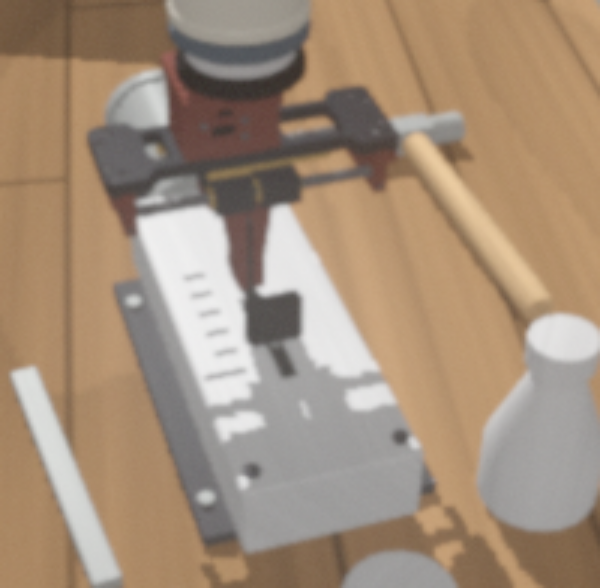

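The closed fingers stand behind the black paddle (crop ~(270,315)), centred on it and clear of everything. I'll push slowly towards shut.

Emit:
send_rows --motion '[[1, [-0.16, 0, 0], 0], [1, [-0.16, 0, 0], 0], [1, [-0.16, 0, 0], 0], [1, [-0.16, 0, 0], 0], [1, [-0.16, 0, 0], 0], [1, [-0.16, 0, 0], 0], [1, [-0.16, 0, 0], 0], [1, [-0.08, 0, 0], 0], [1, [-0.04, 0, 0], 0], [1, [-0.04, 0, 0], 0], [1, [-0.04, 0, 0], 0], [1, [-0.04, 0, 0], 0], [1, [-0.04, 0, 0], 0], [1, [-0.04, 0, 0], 0], [1, [-0.04, 0, 0], 0], [1, [-0.04, 0, 0], 0], [1, [0, 0, 0], 0]]'

```text
t: 5.73
eef_pos: [0.549, -0.0668, 0.0997]
eef_rot: [0.642, 0.767, 0.0, -0.001]
ft_force: [-0.1, 5.2, 2.1]
grip_width: 0.005
grasp_force: 2.6
```

```bash
python3 -c "
from h import *;loc()"
```

```text
t 5.73 locx -0.0016 locy -0.0144 z 0.0997 f ex,ey,z 0.9 5.1 2.1 toolx ang 100.17 grip 0.005
```

Emit:
send_rows --motion '[[1, [-0.04, 0, 0], 0], [1, [-0.04, 0, 0], 0], [1, [-0.04, 0, 0], 0], [1, [-0.04, 0, 0], 0], [1, [-0.04, 0, 0], 0], [1, [-0.04, 0, 0], 0], [1, [-0.04, 0, 0], 0], [1, [-0.04, 0, 0], 0], [1, [-0.04, 0, 0], 0], [1, [-0.04, 0, 0], 0], [1, [-0.04, 0, 0], 0], [1, [-0.04, 0, 0], 0], [1, [-0.04, 0, 0], 0], [1, [-0.04, 0, 0], 0], [1, [-0.04, 0, 0], 0], [1, [0, 0, 0], 0]]'

```text
t: 7.07
eef_pos: [0.5519, -0.0826, 0.0997]
eef_rot: [0.642, 0.767, -0.0, 0.0]
ft_force: [0.3, 0.3, -0.8]
grip_width: 0.011
grasp_force: 0.0
```

```bash
python3 -c "
from h import *;loc()
c=shot('side');cv2.imwrite('pics/s3.png',cv2.resize(c['pixels'][180:330,200:320],None,fx=4,fy=4))"
```

```text
t 7.07 locx -0.0016 locy -0.0305 z 0.0997 f ex,ey,z 0.4 0.2 -0.8 toolx ang 100.19 grip 0.011
```

View pics/s3.png

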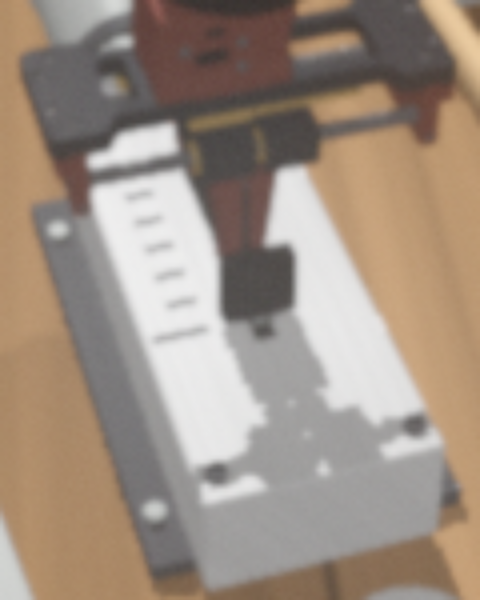

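The paddle snapped ahead and now stands at the long shut tick (crop ~(258,285)). I'll press lightly to make sure of the stop.

Emit:
send_rows --motion '[[1, [-0.04, 0, 0], 0], [1, [-0.04, 0, 0], 0], [1, [-0.04, 0, 0], 0], [1, [-0.02, 0, 0], 0], [1, [0, 0, 0], 0]]'

```text
t: 7.53
eef_pos: [0.5525, -0.0858, 0.0997]
eef_rot: [0.642, 0.767, 0.0, -0.0]
ft_force: [-0.6, 0.9, 0.2]
grip_width: 0.004
grasp_force: 0.2
```

```bash
python3 -c "
from h import *;loc()"
```

```text
t 7.53 locx -0.0015 locy -0.0338 z 0.0997 f ex,ey,z -0.4 1.0 0.2 toolx ang 100.19 grip 0.004
```

Emit:
send_rows --motion '[[1, [-0.02, 0, 0], 0], [1, [-0.02, 0, 0], 0], [1, [0, 0, 0], 0], [1, [0, 0, 0], 0]]'

```text
t: 7.87
eef_pos: [0.5525, -0.0859, 0.0997]
eef_rot: [0.642, 0.767, 0.0, -0.001]
ft_force: [-0.2, 5.7, 2.5]
grip_width: 0.004
grasp_force: 3.0
```

```bash
python3 -c "
from h import *;loc()"
```

```text
t 7.87 locx -0.0016 locy -0.0338 z 0.0997 f ex,ey,z 0.8 5.6 2.5 toolx ang 100.19 grip 0.004
```

At the stop there is 5.6 N and no further motion, with contact at local y of -0.0338. Now I'll hop over to the other side.

Emit:
send_rows --motion '[[1, [0.2, 0, 0], 0], [1, [0.28, 0, 0], 0], [1, [0, 0, -0.5], 0], [1, [0, 0, -0.8], 0], [1, [0, 0, -0.8], 0], [1, [0, 0, -0.3], 0], [1, [-0.5, 0, 0], 0], [1, [-0.8, 0.06, 0], 0], [1, [-0.8, 0, 0], 0], [1, [-0.5, 0, 0], 0], [1, [0, 0, 0], 0], [1, [0, 0, 0], 0]]'

```text
t: 8.87
eef_pos: [0.563, -0.1393, 0.159]
eef_rot: [0.642, 0.767, -0.0, -0.001]
ft_force: [-1.1, 0.6, -0.0]
grip_width: 0.004
grasp_force: 0.0
```

```bash
python3 -c "
from h import *;loc()"
```

```text
t 8.87 locx -0.0008 locy -0.0883 z 0.159 f ex,ey,z -1.0 0.8 -0.0 toolx ang 100.1 grip 0.004
```

Emit:
send_rows --motion '[[1, [0, 0, 0.6], 0], [1, [0, 0, 0.7], 0], [1, [0, 0, 0.6], 0], [1, [0, 0, 0.4], 0], [1, [0, 0, 0], 0], [1, [0.12, 0, 0], 0], [1, [0.12, 0, 0], 0], [1, [0.12, 0, 0], 0], [1, [0.12, 0, 0], 0], [1, [0.12, 0, 0], 0], [1, [0.12, 0, 0], 0], [1, [0.04, 0, 0], 0], [1, [0.04, 0, 0], 0], [1, [0.04, 0, 0], 0], [1, [0.04, 0, 0], 0], [1, [0.04, 0, 0], 0], [1, [0.04, 0, 0], 0], [1, [0, 0, 0], 0]]'

```text
t: 10.37
eef_pos: [0.5595, -0.1159, 0.1025]
eef_rot: [0.641, 0.767, -0.0, 0.001]
ft_force: [-0.5, -3.2, 2.1]
grip_width: 0.003
grasp_force: 1.6
```

```bash
python3 -c "
from h import *;loc()"
```

```text
t 10.37 locx 0.0 locy -0.0646 z 0.1025 f ex,ey,z -1.0 -3.1 2.1 toolx ang 100.19 grip 0.003
```

Contact is at about -0.065. I'll push to the first click.

Emit:
send_rows --motion '[[1, [0.04, 0, 0], 0], [1, [0.04, 0, 0], 0], [1, [0.04, 0, 0], 0], [1, [0.04, 0, 0], 0], [1, [0.04, 0, 0], 0], [1, [0.04, 0, 0], 0], [1, [0.04, 0, 0], 0], [1, [0.04, 0, 0], 0], [1, [0.04, 0, 0], 0], [1, [0.04, 0, 0], 0], [1, [0.04, 0, 0], 0], [1, [0.04, 0, 0], 0], [1, [0.04, 0, 0], 0], [1, [0.02, 0, 0], 0], [1, [0, 0, 0], 0], [1, [0, 0, 0], 0]]'

```text
t: 11.7
eef_pos: [0.5569, -0.1018, 0.1022]
eef_rot: [0.641, 0.767, 0.0, 0.0]
ft_force: [0.8, 0.4, 0.5]
grip_width: 0.002
grasp_force: 0.0
```

```bash
python3 -c "
from h import *;loc()"
```

```text
t 11.7 locx -0.0001 locy -0.0503 z 0.1022 f ex,ey,z 0.8 0.3 0.5 toolx ang 100.2 grip 0.002
```

First click (force back to zero). On to the second.

Emit:
send_rows --motion '[[1, [0.04, 0, 0], 0], [1, [0.04, 0, 0], 0], [1, [0.04, 0, 0], 0], [1, [0.04, 0, 0], 0], [1, [0.04, 0, 0], 0], [1, [0.04, 0, 0], 0], [1, [0, 0, 0], 0], [1, [0, 0, 0], 0]]'

```text
t: 12.37
eef_pos: [0.5559, -0.0963, 0.1022]
eef_rot: [0.641, 0.767, -0.0, 0.0]
ft_force: [0.1, -4.5, -0.3]
grip_width: 0.004
grasp_force: 2.0
```

Emit:
send_rows --motion '[[1, [0.04, 0, 0], 0], [1, [0.04, 0, 0], 0], [1, [0.04, 0, 0], 0], [1, [0.04, 0, 0], 0], [1, [0.04, 0, 0], 0], [1, [0.04, 0, 0], 0], [1, [0.04, 0, 0], 0], [1, [0.04, 0, 0], 0], [1, [0.04, 0, 0], 0], [1, [0.04, 0, 0], 0], [1, [0.04, 0, 0], 0], [1, [0.04, 0, 0], 0], [1, [0.02, 0, 0], 0], [1, [0, 0, 0], 0], [1, [0, 0, 0], 0]]'

```text
t: 13.62
eef_pos: [0.5536, -0.0835, 0.1022]
eef_rot: [0.641, 0.767, -0.0, -0.0]
ft_force: [-0.9, -1.0, 0.6]
grip_width: 0.005
grasp_force: 0.0
```

```bash
python3 -c "
from h import *;loc()
c=shot('side');cv2.imwrite('pics/s4.png',cv2.resize(c['pixels'][180:330,200:320],None,fx=4,fy=4))"
```

```text
t 13.62 locx -0.0001 locy -0.0317 z 0.1022 f ex,ey,z -1.1 -0.8 0.6 toolx ang 100.2 grip 0.005
```

View pics/s4.png

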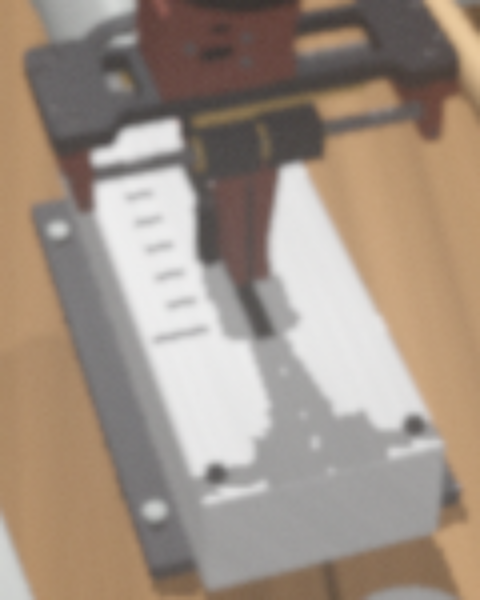

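The paddle's lower-left corner, at crop ~(207,262), has moved on one notch again, and the force is back to about zero, so it is in the second notch. The third click should come by about -0.012.

Emit:
send_rows --motion '[[1, [0.04, 0, 0], 0], [1, [0.04, 0, 0], 0], [1, [0.04, 0, 0], 0], [1, [0.04, 0, 0], 0], [1, [0.04, 0, 0], 0], [1, [0.04, 0, 0], 0], [1, [0.04, 0, 0], 0], [1, [0, 0, 0], 0], [1, [0, 0, 0], 0]]'

```text
t: 14.42
eef_pos: [0.5524, -0.0772, 0.1022]
eef_rot: [0.641, 0.767, -0.0, 0.0]
ft_force: [0.9, -3.8, -0.2]
grip_width: 0.01
grasp_force: 2.0
```

Emit:
send_rows --motion '[[1, [0.04, 0, 0], 0], [1, [0.04, 0, 0], 0], [1, [0.04, 0, 0], 0], [1, [0.04, 0, 0], 0], [1, [0.04, 0, 0], 0], [1, [0.04, 0, 0], 0], [1, [0.04, 0, 0], 0], [1, [0.04, 0, 0], 0], [1, [0.04, 0, 0], 0], [1, [0.04, 0, 0], 0], [1, [0.04, 0, 0], 0], [1, [0.02, 0, 0], 0], [1, [0, 0, 0], 0], [1, [0, 0, 0], 0]]'

```text
t: 15.58
eef_pos: [0.5503, -0.0653, 0.1022]
eef_rot: [0.641, 0.767, 0.0, -0.0]
ft_force: [0.2, 0.3, -0.6]
grip_width: 0.002
grasp_force: 0.0
```

```bash
python3 -c "
from h import *;loc()"
```

```text
t 15.58 locx -0.0 locy -0.0132 z 0.1022 f ex,ey,z 0.2 0.3 -0.6 toolx ang 100.2 grip 0.002
```

Third click: force is at zero. I'll back off, lift, and check.

Emit:
send_rows --motion '[[1, [-0.3, 0, 0], 0], [1, [-0.4, 0, 0], 0], [1, [-0.4, 0, 0], 0], [1, [0, 0, -0.6], 0], [1, [0, 0, -1], 0], [1, [0, 0, -1], 0], [1, [0, 0, -1], 0], [1, [0, 0, -1], 0], [1, [0, 0, -0.6], 0], [1, [0, -1, 0], 0], [1, [0, -1, 0], 0], [1, [0, -1, 0], 0], [1, [0, -1, 0], 0], [1, [0, -1, 0], 0], [1, [0, -0.6, 0], 0], [1, [0, 0, 0], 0], [1, [0, 0, 0], 0]]'

```text
t: 17.0
eef_pos: [0.4175, -0.1181, 0.2326]
eef_rot: [0.642, 0.767, 0.0, 0.001]
ft_force: [1.3, 0.5, -0.0]
grip_width: 0.006
grasp_force: 0.0
```

```bash
python3 -c "
from h import *;loc()
c=shot('side');cv2.imwrite('pics/s5.png',c['pixels'])"
```

```text
t 17.0 locx -0.1401 locy -0.0415 z 0.2326 f ex,ey,z 1.4 0.3 -0.0 toolx ang 100.1 grip 0.006
```

View pics/s5.png

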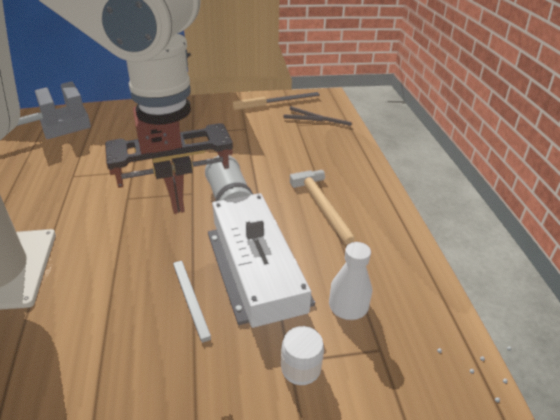

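The loose items haven't moved, and the paddle's top edge is near (255,222). I'll measure it in the side view, then hand in.

```bash
python3 -c "
from h import *
c=dict(np.load('side.npz'));g=c['pixels'].max(2)[212:246,240:272]
m=(g<90).astype(np.uint8);n,l,st,_=cv2.connectedComponentsWithStats(m);ys,xs=np.where(m);print(st[1:])
for x in (250,254,259):
    col=np.where(m[:,x-240])[0];t=col.min()+212
    q=onz(c,x,t-.5,.11)[:2]-C;print(x,t,(q@ex).round(4),(q@ey).round(4),'lever',(q@ey+.05-.006).round(4))
"
```

```text
[[  7  12  16  14 102]
 [  8  22   1   1   1]]
250 227 -0.011 0.0029 lever 0.0469
254 226 -0.003 0.0034 lever 0.0474
259 224 0.0076 0.0061 lever 0.0501
```

The dark mask probably starts at the front edge, which would mean 0.059. I'll confirm with the top view.

```bash
python3 -c "
from h import *
c=shot('top');a=cv2.resize(c['pixels'][185:275,205:360],None,fx=5,fy=5,interpolation=cv2.INTER_CUBIC);cv2.imwrite('pics/z6.png',a)"
```

```text
(no output)
```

View pics/z6.png

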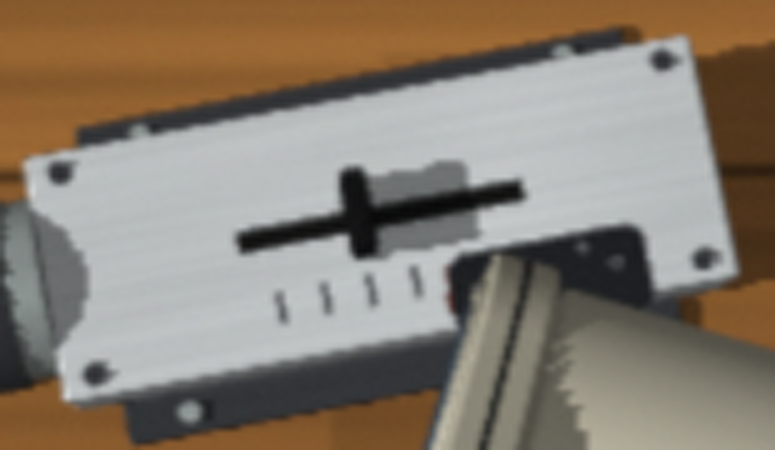

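The paddle is at crop (359,213), up from (451,196). That is a shift of about 2 notches (40 mm), which puts the lever at 0.06, the third notch. The robot is clear.

```bash
python3 -c "
from h import *;print(manip.job_done())"
```

```text
the job is handed in; nothing more can be done
None
```

The lever was pushed shut against its stop, then clicked on to the third notch (about 0.06 m by the top view) and left there; the loose items looked unmoved, the arm is clear, and the job is handed in, with no verdict returned.

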